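Push the spent cartridge through the return-chute flap

ROBOT

A 6-joint arm with a two-finger parallel gripper is mounted at the origin on the work surface. World frame = base frame: x ahead of the robot, y to its left, z up, the work surface at z = 0. Lengths are in m, angles in rad, forces in N, time in s.
With the tool pointing down it reaches from about 0.325 to 0.85 m from the base axis. Payload 4.4 kg.
Tool frame: the origin (TCP) lies midway between the tips of the shut fingers; the grasp point (between the pads) lies 19 mm behind it; x points along the fingers, y is the direction in which the jaws open and shut, and the axes are right-handed (so a half turn about x gives the same grasp; the last joint's range is limited). The gripper opens to 94 mm and grips with 3 to 60 N. Pads are 16 mm wide; open, the fingers measure 119 mm over their backs; the gripper's body (75 mm by 177 mm) begins 78 mm behind the grasp point.
Start: joints at [-1.274, 0.207, 1.542, -0, 1.393, -0.15], TCP at [0.248, -0.519, 0.205] pointing down, gripper open.
Joint ranges: [-2.73, 2.73], [-0.86, 2.22], [0.23, 2.46], [-1.11, 4.25], [0.08, 2.63], [-2.82, 2.82]. Speed limits (rad/s): [2.79, 2.79, 3.14, 3.14, 3.14, 3.14].

INTERFACE

Orientations are given as a unit quaternion [x, y, z, w].
In Python, from station import manip gives the robot as it stands. The module is installed in compiled form; this text tells all that it offers.
- The arm moves only by the tool servo_tool, never from a script. Its argument "deltas" is a list of rows, each a list of 5 numbers: the shift along the tool's x, y, z in cm, then the turn about the tool's x in degrees, then the opening, from 0 (shut) to 1 (fully open). In form: [[x, y, z, roll, fingers], ...]. A call has 1 to 10 rows; each row is the pose to reach, as a shift and turn from the pose commanded when the call began, along the tool's axes at that moment; what a row does not reach only later rows make up. A row lasts 1/12 s, in which the tool goes at most 41.7 mm and 7.16 degrees, less where a joint would pass 70% of its speed; a pose out of reach is approached as far as the arm can. A call with a gripper value outside its range is refused whole. The fingers move at their own pace and stop on an object; the grip force is fixed at half the most. Time passes only in rows, so rows that repeat a pose let the fingers close. It gives the time, the measured TCP pose, the force and the opening at its end, in the units of the state.
- manip.observe(): the state, without advancing time (a new reading comes with each control period).
- manip.get_image(name): name is "side" or "top" or "wrist"; returns (picture, depth): 400x640x3 uint8, blue, green, red; 400x640 float32, m along the optical axis (not along the pixel's ray), 0 where there is no reading.
- manip.calibration(name): a dict with "K" (3x3 intrinsics, pixels), "k1" (the pictures are not rectified: a ray, as slopes to the right and down, at radius r is drawn at 1 + k1 r^2 times it, then the intrinsics apply), "rvec" (rotation vector, rad) and "tvec" (3), from world to camera coordinates, as OpenCV has them. Camera axes: x right, y down, z forward; pixel columns grow to the right and rows downward; lengths in m; the calibration is good to about 2 mm. A picture is of the moment at which its call begins: read the wrist's pose just before it. calibration takes no time and is no camera call; for the wrist camera it gives the pose at the moment of the call.
- manip.close_job(): hands the job in, once; it reports no verdict.
Trained networks look in the newest picture that a camera, given by its name, has taken for a name from the list of things; names that differ only in an ending like _2 or _b are one class to them, and where a whole thing is asked for, a point or a joint stands for the part that bears it (a point fixed in the world has none). Each returns a list of dicts, best first, with "p" (0 to 1); they miss things now and then, are a little off and sometimes report something else, mostly with a low value. They report only what shows in the picture. A call takes as long as a camera call. They do not tell look-alikes from the thing itself.
- manip.masks_of(name, camera): "pixels" (400x640 bool, what is visible of it) and "box" ([centre column, centre row, width, height] in pixels, round what is visible of it).
The state is a dict: "time": time; "q": joint angles; "dq": joint speeds; "tau": joint torques, N m; "tcp_pos": TCP position; "tool_rot": TCP orientation; "ft_force": force on the tool from outside, world axes, zero at the start; "moment": the same for the moment, N m; "grip_width": opening from 0.0 (shut) to 1.0 (fully open).
Only numpy, scipy, OpenCV 4.12 (cv2) and the standard library are available. Lean on these libraries where they do the work, as an engineer would, in place of code of your own. Each camera call takes 0.05 s, during which the arm holds its last target. There are 200 camera calls.

TASK

With the outside of your fingertips, push the red-topped spent cartridge along its lane and through the hanging yellow flap so that it slides down into the collection tray, then draw back so that the flap swings shut. Do not pick the cartridge up; leave the blue-topped cartridge, its flap, and the bottle, beaker and jar beside the chute alone.

Things in the scene. Friction and masses are not known exactly. Their poses are not given: they have to be found in the camera images.
- chute: Fixed two-lane cartridge chute, cream and grey, 425 x 160 mm. Origin on the bench under the flaps, midway between the lanes; x runs along the lanes in the pushing direction (away from the robot), y left, z up. Level decks 60 mm above the bench from x = -200 to +20 mm; lanes 62 mm wide, centres y = +41 and -41 mm; lane walls stand 18 mm above the deck (middle wall 20 mm thick, outer 8 mm).
- sill_left (a point): Point on the deck (60 mm above the bench) in the middle of the left (+y) lane, straight under the left flap's hinge (chute x = 0).
- sill_right (a point): The same in the right (-y) lane.
- bar_mid (a point): Middle of the fixed steel hinge bar, 8 mm thick, at chute x = 0, 112 mm above the bench, across both lanes; posts 120 mm high on the lane walls carry it. The flaps hang from it. A finger leaned forward can reach in under it, and one that stays this side of it can still push a cartridge far enough.
- tray (a point): Point midway across the foot of the slide, where the collection tray's floor begins; floor 15 mm above the bench, open above, shared by both lanes: chute x = +98 to +217 mm, walls 45 mm high. From the deck's end (x = +20 mm) a slippery white slide falls 30 degrees to it: a cartridge whose middle has been pushed past the deck's end tips and slides down by itself.
- flap_left (a joint): Left (+y) yellow flap, 58 mm wide, 45 mm high, 4 mm thick, about 60 g: angle in rad, 0 = hanging shut (lower edge 2 mm above the deck); it opens inwards only, its lower edge swinging along the chute's +x and up, to 1.45. It falls shut by its own weight in about a second. A cartridge pushed against it opens it.
- flap_right (a joint): The right (-y) flap, same as the left.
- spent_center (a point): Centre of the spent cartridge: white flat box with a red top, 80 mm long (along its x, which lies along the lane, in the chute's +x direction), 56 mm wide (y), 28 mm high (z), about 120 g, loose on the deck of one of the lanes (either one) before the flap. Centre 14 mm above its underside.
- fresh_center (a point): Centre of the fresh cartridge: same size, blue top, in the other lane. It stays.
- amber_center (a point): Centre (52 mm up) of a small amber glass bottle, 52 mm across, 105 mm high, on the bench to the chute's left. Stays.
- beaker_center (a point): Centre (40 mm up) of a glass beaker, 64 mm across, 80 mm high, on the bench to the chute's right. Stays.
- jar_center (a point): Centre (30 mm up) of a white jar with a blue lid, 56 mm across, 60 mm high, on the bench to the chute's left, farther along. Stays.
- spent: The same spent cartridge, origin at the centre of its underside.
Not all that is in view belongs to the job. What is shaped like the spent but green or pink is not meant.

How it is judged:
By the outcome, as a careful person would: the job done as asked, in the order asked, and still so for the second after the job is handed in, with the robot touching nothing.
It also fails if it takes over 32 s, if anything falls off the work surface, if the arm or the gripper's body presses on something with over 40 N, if the wrist force passes 120 N, or if a joint passes its speed limit or range.

## Working session

There is one attempt and no reset: what is moved stays moved. The work goes in short steps, Python scripts to look and compute and a tool call to move; the robot and the scene stay as the last step left them, time stands still between calls to the robot, and variables do not carry over. Pictures are saved under pics/ and viewed, about 8 in all and at most 12, crops included, and the job is handed in when it is done.

Besides the shell and the picture viewer there is one more tool, called after "Emit:" in YAML: its name, and indented under it one key for each argument. servo_tool: Moves the arm, as the interface text tells. Its arguments: {"type":"object","properties":{"deltas":{"type":"array"}},"required":["deltas"]}

```bash
mkdir -p pics; cat > h.py <<'E'
import numpy as np, cv2
from station import manip
from scipy.spatial.transform import Rotation as R
def cam(n):
    c=manip.calibration(n); return np.array(c["K"],float),c["k1"],cv2.Rodrigues(np.array(c["rvec"],float))[0],np.array(c["tvec"],float).ravel()
def pts(n,uv,z):
    """uv Nx2, z depth N -> world"""
    K,k1,Rm,t=cam(n); uv=np.asarray(uv,float).reshape(-1,1,2)
    s=cv2.undistortPoints(uv,K,np.array([k1,0,0,0.])).reshape(-1,2)
    P=np.c_[s,np.ones(len(s))]*np.asarray(z).reshape(-1,1)
    return (P-t)@Rm
def proj(n,X):
    K,k1,Rm,t=cam(n); return cv2.projectPoints(np.asarray(X,float).reshape(-1,1,3),cv2.Rodrigues(Rm)[0],t,K,np.array([k1,0,0,0.]))[0].reshape(-1,2)
E
python3 - <<'E'
from h import *
s=manip.observe(); print(s["time"],s["tcp_pos"],s["tool_rot"],s["grip_width"])
for n in("top","side"):
    im,d=manip.get_image(n); cv2.imwrite(f"pics/{n}0.png",im); np.save(f"{n}.npy",d)
    for o in("spent","fresh_center","flap_left","chute","amber_center","beaker_center","jar_center"):
        for m in manip.masks_of(o,n)[:4]:
            v,u=np.nonzero(m["pixels"]&(d>0))
            if len(u): print(n,o,round(m["p"],2),np.round(m["box"]),np.round(np.median(pts(n,np.c_[u,v],d[v,u]),0),3))
E
```

```text
0.0 [ 0.24819306 -0.51780659  0.2043161 ] [-0.68947411 -0.15742221  0.68960187 -0.15586198] 1.0019832252238463
top spent 0.9 [229. 289.  39.  32.] [0.359 0.299 0.029]
top spent 0.77 [279. 216.  27.  39.] [0.527 0.175 0.089]
top spent 0.56 [284. 308.  40.  44.] [0.319 0.171 0.029]
top fresh_center 0.97 [313. 215.  28.  40.] [0.527 0.092 0.089]
top flap_left 0.76 [277. 173.  21.   7.] [0.613 0.179 0.117]
top chute 0.56 [294. 173.  82. 191.] [0.646 0.137 0.06 ]
top amber_center 0.8 [223. 229.  30.  22.] [0.496 0.294 0.074]
top beaker_center 0.79 [381. 198.  33.  29.] [ 0.569 -0.057  0.024]
top jar_center 0.96 [219. 149.  28.  26.] [0.683 0.318 0.06 ]
side spent 0.72 [402. 328.  42.  52.] [0.359 0.314 0.027]
side spent 0.61 [322. 236.  44.  35.] [0.527 0.185 0.087]
side spent 0.6 [430. 272.  48.  43.] [0.32  0.184 0.027]
side fresh_center 0.66 [332. 203.  43.  27.] [0.527 0.102 0.087]
side fresh_center 0.42 [278. 229. 212. 107.] [0.62  0.161 0.055]
side flap_left 0.72 [324. 236.  41.  30.] [0.528 0.185 0.087]
side flap_left 0.49 [278. 224.   8.  25.] [0.615 0.179 0.112]
side flap_left 0.24 [330. 169.  25.  36.] [ 0.566 -0.032  0.055]
side chute 0.86 [281. 229. 213. 105.] [0.62  0.16  0.055]
side amber_center 0.76 [324. 308.  32.  50.] [0.495 0.321 0.066]
side amber_center 0.51 [291. 193.  16.  19.] [0.617 0.098 0.111]
side beaker_center 0.62 [325. 308.  33.  54.] [0.494 0.322 0.068]
side beaker_center 0.61 [330. 171.  25.  35.] [ 0.565 -0.03   0.055]
side beaker_center 0.6 [281. 229. 217. 110.] [0.62  0.16  0.054]
side jar_center 0.85 [221. 302.  38.  46.] [0.681 0.339 0.057]
```

```bash
python3 -c "
import cv2
a=cv2.imread('pics/top0.png');b=cv2.imread('pics/side0.png');print(a.shape)"
```

```text
(400, 640, 3)
```

View pics/top0.png

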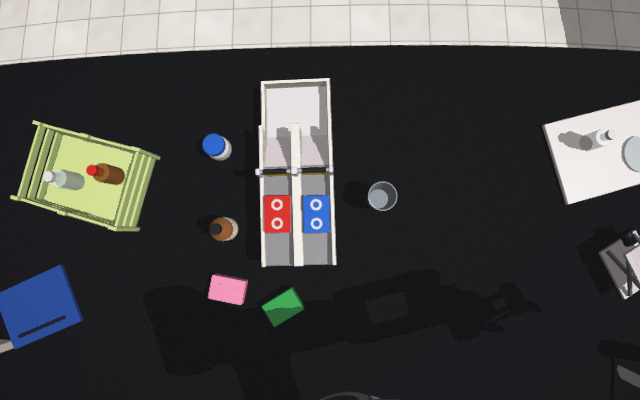

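View pics/side0.png

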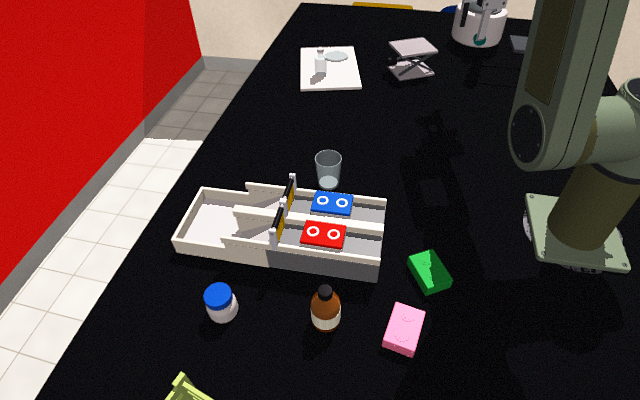

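Red-topped boxes: the candidate is at top (277,214), in the left lane. The pink (228,289) and green (283,307) boxes on the bench are decoys, and the blue one at (316,214) is the fresh cartridge. Next I'll confirm this in a crop and measure.

```bash
cat > m.py <<'E'
from h import *
def blob(n,im,d,lo,hi):
    hsv=cv2.cvtColor(im,cv2.COLOR_BGR2HSV)
    m=cv2.inRange(hsv,lo,hi)
    v,u=np.nonzero((m>0)&(d>0)); P=pts(n,np.c_[u,v],d[v,u])
    return P
def box(P):
    (c,s,a)=cv2.minAreaRect((P[:,:2]*1000).astype(np.float32)); return np.round(c,1),np.round(s,1),round(a,1)
E
python3 - <<'E'
from m import *
for n in("top","side"):
    im=cv2.imread(f"pics/{n}0.png"); d=np.load(f"{n}.npy")
    for nm,lo,hi in(("red",(0,150,80),(4,255,255)),("blue",(105,120,80),(125,255,255)),("yellow",(18,120,60),(32,255,255))):
        P=blob(n,im,d,lo,hi); 
        P=P[(abs(P[:,0]-.57)<.09)&(abs(P[:,1]-.14)<.1)&(P[:,2]>.05)]
        print(n,nm,len(P),np.round(np.mean(P,0),4),np.round(np.median(P[:,2]),3),box(P))
    # all chute points
    v,u=np.nonzero(d>0);A=pts(n,np.c_[u,v],d[v,u]);
    C=A[(A[:,2]>.07)&(A[:,2]<.082)&(abs(A[:,0]-.5)<.15)&(abs(A[:,1]-.14)<.11)]
    print(n,"walltop",len(C),box(C),np.percentile(C[:,1],[2,98]),np.median(C[:,2]))
    B=A[(A[:,2]>.105)&(A[:,2]<.13)&(abs(A[:,0]-.6)<.06)&(abs(A[:,1]-.14)<.11)]
    print(n,"bar",len(B),box(B),B.mean(0))
im=cv2.imread("pics/top0.png"); cv2.imwrite("pics/crop1.png",cv2.resize(im[70:280,190:410],None,fx=2.8,fy=2.8,interpolation=2))
s=manip.observe(); M=R.from_quat(s["tool_rot"]).as_matrix(); print(np.round(M,3))
E
```

```text
top red 737 [0.5286 0.1754 0.0891] 0.089 (array([529.8, 176.2]), array([54.4, 81.4]), 89.8)
top blue 801 [0.5274 0.0918 0.0888] 0.089 (array([529.2,  92.1]), array([55.2, 81.2]), 89.8)
top yellow 89 [0.6135 0.1325 0.0925] 0.087 (array([614.4, 135.4]), array([  7.6, 134.9]), 1.6)
top walltop 1763 (array([533.1, 134.8]), array([234.4, 160.5]), 1.5) [0.05428625 0.2138988 ] 0.07901425237679009
top bar 425 (array([616.1, 136.7]), array([ 13.5, 159.3]), 1.4) [0.61559412 0.13645031 0.11800937]
side red 845 [0.5284 0.1825 0.0872] 0.087 (array([529.2, 179.4]), array([80. , 55.5]), 1.3)
side blue 713 [0.5275 0.0988 0.0871] 0.087 (array([528.4,  90. ]), array([79.6, 67.9]), 1.0)
side yellow 222 [0.6159 0.139  0.0805] 0.081 (array([614.8, 140.9]), array([  7.3, 143.5]), 1.7)
side walltop 2171 (array([534.7, 136.9]), array([234.1, 162.9]), 1.4) [0.05808486 0.21859883] 0.07680069949739733
side bar 416 (array([617.5, 140.1]), array([ 14.4, 159.6]), 1.6) [0.61636947 0.14774665 0.11555309]
[[ 0.     0.432 -0.902]
 [-0.    -0.902 -0.432]
 [-1.     0.    -0.   ]]
```

View pics/crop1.png

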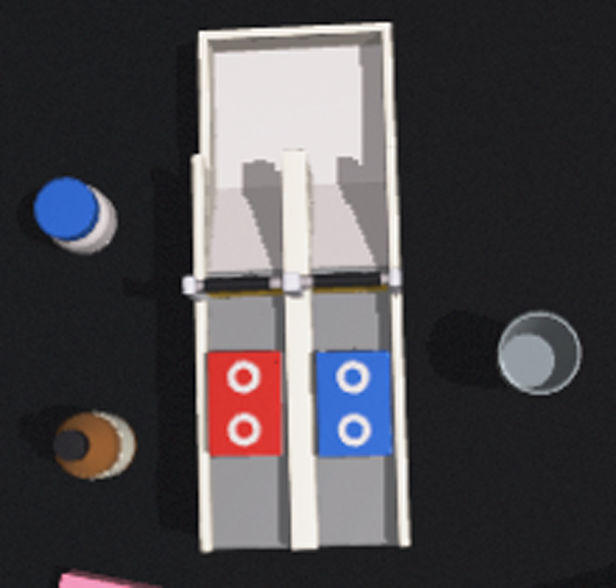

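The crop confirms it: red box at crop (245,403) in the left lane, blue in the right lane, flaps shut at crop row ~283. I get the chute origin at about (0.616, 0.138) with yaw +1.5°, and the red box's rear edge at x≈0.489. Its size, 54x81 mm with the top at 0.088, matches the description. I'll move above the lane behind it with the fingers shut and the jaw axis across the lane.

Emit:
servo_tool:
  deltas:
    - [0,-53.4,-48.9,24.1,0]
    - [0,-53.4,-48.9,24.1,0]
    - [0,-53.4,-48.9,24.1,0]
    - [0,-53.4,-48.9,24.1,0]
    - [0,-53.4,-48.9,24.1,0]
    - [0,-53.4,-48.9,24.1,0]
    - [0,-53.4,-48.9,24.1,0]
    - [0,-53.4,-48.9,24.1,0]
    - [0,-53.4,-48.9,24.1,0]
    - [0,-53.4,-48.9,24.1,0]

```text
time: 1.63
tcp_pos: [0.3696, -0.118, 0.2059]
tool_rot: [0.708, 0.009, -0.707, 0.009]
ft_force: [0.6, 1.2, -0.9]
grip_width: 0.327
```

Emit:
servo_tool:
  deltas:
    - [0,-29.1,-9.6,0,0]
    - [0,-29.1,-9.6,0,0]
    - [0,-29.1,-9.6,0,0]
    - [0,-29.1,-9.6,0,0]
    - [0,-29.1,-9.6,0,0]
    - [0,-29.1,-9.6,0,0]
    - [0,-29.1,-9.6,0,0]
    - [0,-29.1,-9.6,0,0]
    - [0,-29.1,-9.6,0,0]
    - [0,-29.1,-9.6,0,0]

```text
time: 2.47
tcp_pos: [0.4575, 0.1741, 0.2053]
tool_rot: [-0.707, -0.01, 0.707, -0.01]
ft_force: [-0.5, -0.6, 0.2]
grip_width: 0.004
```

```bash
python3 - <<'E'
from m import *
s=manip.observe(); print(s["time"],s["tcp_pos"],s["dq"].__class__,np.round(s["q"],2)); print(np.round(R.from_quat(s["tool_rot"]).as_matrix(),3))
n="wrist"; im,d=manip.get_image(n); cv2.imwrite("pics/w1.png",im)
P=blob(n,im,d,(0,150,80),(4,255,255)); P=P[(abs(P[:,1]-.14)<.1)&(P[:,2]>.06)]
if len(P): print("red",len(P),P.min(0),P.max(0),box(P))
v,u=np.nonzero(d>0);A=pts(n,np.c_[u,v],d[v,u])
C=A[(A[:,2]>.07)&(A[:,2]<.084)&(abs(A[:,0]-.5)<.17)&(abs(A[:,1]-.14)<.11)]; print("wall",len(C),np.median(C[:,2]) if len(C) else 0,box(C))
B=A[(A[:,2]>.105)&(A[:,2]<.13)&(abs(A[:,0]-.6)<.06)&(abs(A[:,1]-.14)<.11)]; print("bar",len(B),box(B) if len(B) else 0)
D=A[(abs(A[:,2]-.06)<.004)&(abs(A[:,0]-.46)<.02)&(abs(A[:,1]-.14)<.08)]; print("deck y",np.percentile(D[:,1],[1,25,50,75,99]))
# finger tips model: closest points around TCP
E
```

```text
2.4667 [0.4575178  0.17407297 0.20526179] <class 'numpy.ndarray'> [ 0.19  0.02  1.74 -0.    1.37  1.73]
[[-0.001  0.028 -1.   ]
 [-0.001 -1.    -0.028]
 [-1.     0.001  0.001]]
red 4882 [0.48330478 0.14588112 0.06018986] [0.56955829 0.20395208 0.09086309] (array([526.4, 174.9]), array([58.1, 86.2]), 90.0)
wall 9511 0.07703614437521253 (array([519., 134.]), array([204.3, 160.4]), 1.5)
bar 1514 (array([611.6, 136.3]), array([  7. , 159.2]), 1.3)
deck y [0.06078525 0.09070166 0.14394785 0.1745366  0.20336693]
```

View pics/w1.png

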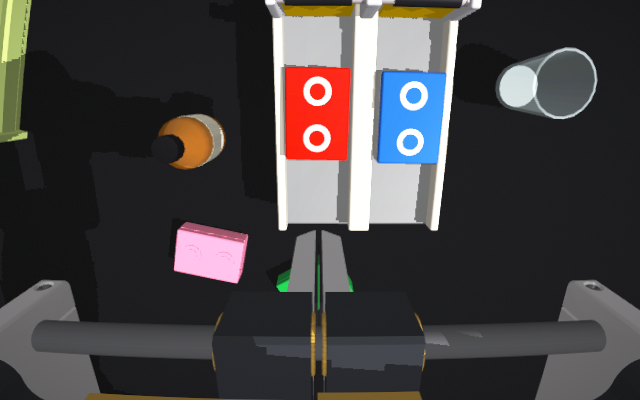

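The shut fingertips line up with the red box, columns 320 and 318, and sit in the left lane behind it. I'll descend to about 9 mm above the deck.

Emit:
servo_tool:
  deltas:
    - [3.5,0,0,0,0]
    - [7,0,0,0,0]
    - [10,0,0,0,0]
    - [12,0,0,0,0]
    - [13,0,0,0,0]
    - [13.5,0,0,0,0]
    - [13.6,0,0,0,0]
    - [13.6,0,0,0,0]

```text
time: 3.18
tcp_pos: [0.4589, 0.1732, 0.0705]
tool_rot: [0.708, 0.009, -0.706, 0.009]
ft_force: [0.4, 1.0, 0.2]
grip_width: 0.009
```

Emit:
servo_tool:
  deltas:
    - [0,0,-0.6,0,0]
    - [0,0,-1.2,0,0]
    - [0,0,-1.8,0,0]
    - [0,0,-2.4,0,0]
    - [0,0,-3.1,0,0]
    - [0,0,-3.8,0,0]
    - [0,0,-4.5,0,0]
    - [0,0,-5.2,0,0]
    - [0,0,-5.9,0,0]
    - [0,0,-6.6,0,0]

```text
time: 4.02
tcp_pos: [0.5244, 0.1753, 0.0693]
tool_rot: [-0.707, -0.009, 0.707, -0.009]
ft_force: [-2.5, 0.1, 1.6]
grip_width: 0.007
```

```bash
python3 - <<'E'
from m import *
s=manip.observe(); print(s["time"],s["tcp_pos"],s["ft_force"])
for n in("top","side","wrist"):
    im,d=manip.get_image(n)
    P=blob(n,im,d,(0,150,80),(4,255,255)); P=P[(abs(P[:,1]-.175)<.05)&(P[:,2]>.075)&(P[:,0]>.45)&(P[:,0]<.7)]
    if len(P): print("red",n,len(P),P.min(0),P.max(0),box(P))
    if n=="side": cv2.imwrite("pics/s2.png",cv2.resize(im[130:310,160:420],None,fx=3,fy=3,interpolation=2))
E
```

```text
4.0167 [0.52437977 0.17531544 0.06933379] [-2.46551579  0.11307114  1.5527334 ]
red top 95 [0.54628859 0.14922021 0.08557391] [0.61299811 0.16442812 0.11609236] (array([579.6, 156.9]), array([67.1, 13.1]), 1.8)
red side 426 [0.53632493 0.15354513 0.07892767] [0.61654182 0.20881325 0.0910619 ] (array([576.4, 180.9]), array([79.5, 55.5]), 0.8)
red wrist 13458 [0.53453611 0.15014155 0.0836318 ] [0.60954179 0.20729413 0.09003926] (array([572. , 178.5]), array([73.8, 56. ]), 1.5)
```

View pics/s2.png

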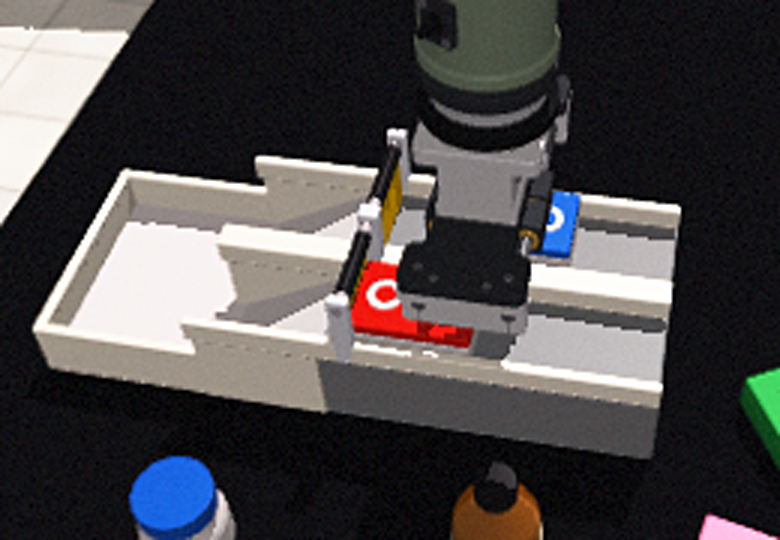

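The cartridge is moving straight: its red top is at crop (415,300) with the front at the flap, and the pushing force is only 2.5 N. The box centre is about 52 mm ahead of the TCP. I'll keep pushing.

Emit:
servo_tool:
  deltas:
    - [0,0,-0.7,0,0]
    - [0,0,-1.4,0,0]
    - [0,0,-2.1,0,0]
    - [0,0,-2.8,0,0]
    - [0,0,-3.5,0,0]
    - [0,0,-4.2,0,0]
    - [0,0,-4.9,0,0]
    - [0,0,-5.5,0,0]
    - [0,0,-6.1,0,0]
    - [0,0,-6.3,0,0]

```text
time: 5.0
tcp_pos: [0.5882, 0.1769, 0.0698]
tool_rot: [0.708, 0.009, -0.707, 0.009]
ft_force: [-0.8, 0.4, -0.2]
grip_width: 0.004
```

```bash
cat > look.py <<'E'
from m import *
import sys
s=manip.observe(); print(s["time"],s["tcp_pos"],s["ft_force"])
for n in("top","side"):
    im,d=manip.get_image(n)
    P=blob(n,im,d,(0,150,60),(4,255,255)); P=P[(abs(P[:,1]-.175)<.06)&(P[:,2]>.0)&(P[:,0]>.45)&(P[:,0]<.85)]
    if len(P): print("red",n,len(P),P.min(0),P.max(0),box(P))
    if n=="side": cv2.imwrite(f"pics/{sys.argv[1]}.png",cv2.resize(im[130:310,160:420],None,fx=3,fy=3,interpolation=2))
E
python3 look.py s3
```

```text
5.0 [0.58821941 0.17693579 0.06977141] [-0.76884991  0.43504277 -0.22012745]
red top 17 [0.6080093  0.11971502 0.08178961] [0.67951571 0.15662328 0.38564672] (array([642.5, 140.7]), array([80.4,  7.6]), 25.9)
red side 218 [0.6035561  0.15770044 0.0733423 ] [0.68340728 0.21177706 0.09659462] (array([653.5, 199.9]), array([45. , 92.2]), 59.2)
```

View pics/s3.png

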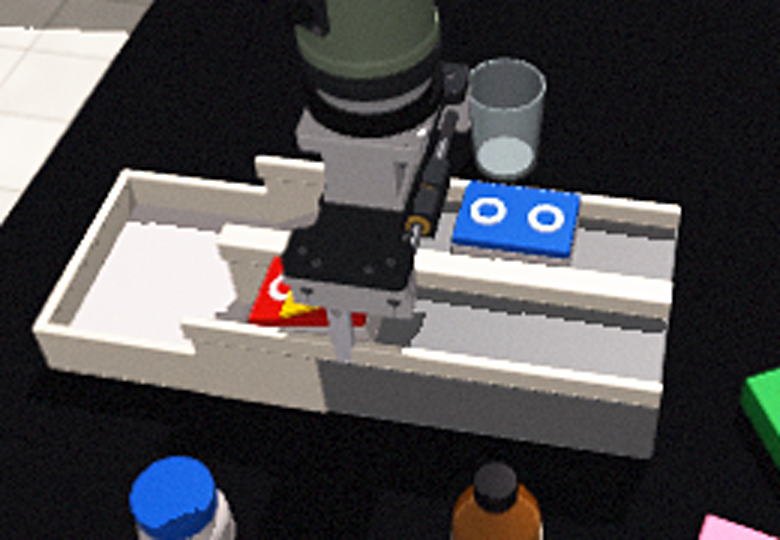

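The cartridge is under the flap with its centre at the deck's edge, still level, and the flap lies on it at crop (295,300). I'll creep on a few mm while watching the force.

Emit:
servo_tool:
  deltas:
    - [0,0,-0.2,0,0]
    - [0,0,-0.4,0,0]
    - [0,0,-0.5,0,0]
    - [0,0,-0.6,0,0]
    - [0,0,-0.6,0,0]
    - [0,0,-0.6,0,0]

```text
time: 5.6
tcp_pos: [0.5927, 0.1771, 0.0695]
tool_rot: [-0.707, -0.009, 0.707, -0.009]
ft_force: [-0.3, -0.2, -0.2]
grip_width: 0.004
```

```bash
python3 look.py s4
```

```text
5.6 [0.59270951 0.17708765 0.06947076] [-0.34067197 -0.1666885  -0.16816805]
red top 502 [0.63890518 0.12543355 0.03362547] [0.81952242 0.21287335 0.43185146] (array([727.6, 171.4]), array([189.3,  59.2]), 10.3)
red side 642 [0.74081397 0.13600302 0.01345337] [0.82282562 0.21464331 0.04556632] (array([782.2, 175.2]), array([82.3, 76.7]), 2.0)
```

It slid into the tray, with the red top now at x 0.74–0.82 and z≈0.04. I'll draw back along the lane, then lift.

Emit:
servo_tool:
  deltas:
    - [0,0,1,0,0]
    - [0,0,3,0,0]
    - [0,0,5,0,0]
    - [0,0,7,0,0]
    - [0,0,9,0,0]
    - [0,0,10,0,0]
    - [0,0,10,0,0]
    - [-4,0,10,0,0]
    - [-8,0,10,0,0]
    - [-12,0,10,0,0]

```text
time: 6.53
tcp_pos: [0.4932, 0.1743, 0.1906]
tool_rot: [-0.707, -0.009, 0.707, -0.009]
ft_force: [0.9, 0.2, -0.2]
grip_width: 0.005
```

Emit:
servo_tool:
  deltas:
    - [-2,0,2,0,0]
    - [-4,0,5,0,0]
    - [-4,0,6,0,0]
    - [-4,0,6,0,0]
    - [-4,0,6,0,0]
    - [-4,0,6,0,0]
    - [-4,0,6,0,0]
    - [-4,0,6,0,0]
    - [-4,0,6,0,0]
    - [-4,0,6,0,0]

```text
time: 7.37
tcp_pos: [0.4329, 0.1728, 0.2287]
tool_rot: [-0.707, -0.009, 0.708, -0.009]
ft_force: [0.4, 0.5, -0.4]
grip_width: 0.004
```

```bash
python3 look.py s5; python3 - <<'E'
from m import *
n="side"; im,d=manip.get_image(n)
for nm,lo,hi in(("blue",(105,120,80),(125,255,255)),("yellow",(18,120,60),(32,255,255))):
    P=blob(n,im,d,lo,hi); P=P[(abs(P[:,0]-.57)<.12)&(abs(P[:,1]-.14)<.1)&(P[:,2]>.05)]; print(nm,len(P),P.mean(0),box(P))
for o in("amber_center","beaker_center","jar_center"):
    m=manip.masks_of(o,n); print(o,[np.round(x["box"]) for x in m])
E
```

```text
7.3667 [0.43291058 0.1727905  0.22874951] [ 0.37993072  0.47538629 -0.43374671]
red top 614 [0.74098528 0.15485699 0.03035394] [0.81967456 0.21280992 0.04887524] (array([780.9, 183.6]), array([79. , 55.9]), 1.9)
red side 641 [0.74099711 0.15790061 0.03834116] [0.82256539 0.21372582 0.0454144 ] (array([781.6, 185.9]), array([81.2, 55.2]), 1.0)
blue 715 [0.52751942 0.09879703 0.08709434] (array([528.5,  89.7]), array([79.9, 68.4]), 1.3)
yellow 212 [0.60365673 0.13841744 0.10689141] (array([543.5, 134.8]), array([156.4, 143.2]), 4.9)
amber_center [array([326., 310.,  33.,  51.])]
beaker_center [array([330., 169.,  26.,  40.])]
jar_center [array([222., 302.,  36.,  41.])]
```

View pics/s5.png

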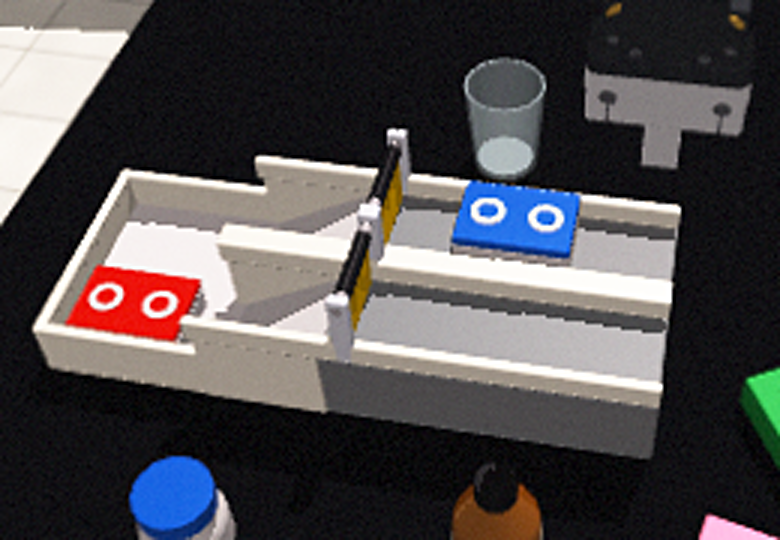

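The red box lies flat in the tray at crop (135,303). Both flaps hang shut at crop (360,285) and (393,200), blue is unmoved, and the gripper is clear.

```bash
python3 -c "
from station import manip
print(manip.close_job())"
```

```text
the job is handed in; nothing more can be done
None
```

The spent cartridge is in the collection tray and the job is handed in, at about 7.5 s of the 32 s allowed. I pushed the red-topped cartridge along the left lane with the shut fingertips, stopping short of the hinge bar. It went through the flap and slid down by itself. I then drew back along the lane and lifted clear.

- **Spent cartridge:** It lies flat at about (0.781, 0.185) with its top at about 0.042 m, which is inside the tray. The top and side cameras agree on this.
- **Flap:** Both flaps hang shut in the last picture. The numeric check on the yellow pixels did not help, because gold parts of the gripper were counted in as well, so this rests on the picture.
- **Left alone:** The blue cartridge did not move measurably. The bottle, beaker and jar are where they were, to within a few pixels of the networks' boxes.
- **Forces:** The highest wrist force I read at the end of a move was about 3 N, and I did not see the force within moves.

The side camera's y values ran a few millimetres to the left of the top camera's. The lane gave enough room that this did not matter.

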